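# Shut and secure the billiard-ball case

### The arm

A 7-joint arm with a two-finger parallel gripper is mounted at the origin on the work surface. World frame = base frame: x ahead of the robot, y to its left, z up, the work surface at z = 0. Lengths are in mm, angles in rad, forces in N, time in s.
With the tool pointing down it reaches from about 425 to 875 mm from the base axis. Payload 4.7 kg.
Tool frame: the origin (TCP) lies at the very end of the fingers, on their centre line; the grasp point (between the pads) lies 19 mm behind it (manip.tcp_to_grasp is the distance from the TCP to the grasp point, in mm); z points along the fingers, y is the line along which they close (so a half turn about z gives the same grasp; the last joint's range is limited). The gripper opens to 85 mm and grips with 20 to 120 N. Pads are 22 mm wide; open, the fingers measure 114 mm over their backs; the gripper's body (76 mm by 85 mm) begins 54 mm behind the grasp point. The pads swing forward as they close: fully open they stand 13 mm farther back than shut.
Start: joints at [1.207, 0.321, -0.07, 1.45, 0.023, 1.371, -0.057], TCP at [239.752, -604.189, 231.349] pointing down, gripper open.
Joint ranges: [-2.86, 2.86], [-0.3, 2.09], [-1.38, 1.24], [0.06, 2.45], [-1.56, 4.7], [0.09, 2.05], [-2.69, 2.69]. Speed limits (rad/s): [2.57, 2.57, 3.14, 3.14, 3.14, 3.14, 3.14].

### API

Orientations are given as [roll, pitch, yaw] about the fixed x, y, z axes, in that order (R = Rz(yaw) Ry(pitch) Rx(roll)).
In Python, from station import manip gives the robot as it stands.
- The arm moves only by the shell command python3 -m pendant 'ROWS' [FORCE]. ROWS is JSON, a list of rows, each an object with "dp": the shift along the tool's x, y, z in m, a list of three; "rotation": the turn, a rotation vector about the tool's x, y, z in degrees, a list of three; "grip": the finger opening in m, from 0 to 0.0854. In form: [{"dp": [tx, ty, tz], "rotation": [ax, ay, az], "grip": grip}, ...]. A call has 1 to 8 rows; each row shifts and turns the commanded pose from where the row before left it, along the tool's axes as they then stand; what a row does not reach is not made up. A row lasts 1/8 s, in which the tool goes at most 62.5 mm and 10.7 degrees, less where a joint would pass 70% of its speed; a pose out of reach is approached as far as the arm can. A call with a gripper value outside its range is refused whole. The fingers move at their own pace and stop on an object; FORCE is the grip in N (left out, the last holds). Time passes only in rows, so rows that do not move let the fingers close. It gives the time, the measured TCP pose, the force, the opening and the grip force at its end, in the units of the state.
- manip.get_state(): the state, without advancing time (a new reading comes with each control period).
- manip.get_image(name): name is "scene" or "top" or "wrist"; returns the picture (384x512x3 uint8, red, green, blue); there is no depth.
- manip.camera_info(name): a dict with "K" (3x3 intrinsics, pixels), "k1" (the pictures are not rectified: a ray, as slopes to the right and down, at radius r is drawn at 1 + k1 r^2 times it, then the intrinsics apply), "extrinsics" (4x4, takes a point from world to camera coordinates); the wrist camera has in their place "mount" (4x4, takes a point from camera to tool coordinates, whose origin is the TCP and whose axes are the flange's). Camera axes: x right, y up, looking along -z (the intrinsics and any distortion apply to the point x, -y, -z); pixel columns grow to the right and rows downward; lengths in mm; the calibration is good to about 2 mm. A picture is of the moment at which its call begins: read the wrist's pose just before it. camera_info takes no time and is no camera call.
- manip.hand_in(): hands the job in; it is judged then, once.
Trained networks look in the newest picture that a camera, given by its name, has taken for a name from the list of things; names that differ only in an ending like _2 or _b are one class to them, and where a whole thing is asked for, a point or a joint stands for the part that bears it (a point fixed in the world has none). Each returns a list of dicts, best first, with "p" (0 to 1); they miss things now and then, are a little off and sometimes report something else, mostly with a low value. They report only what shows in the picture. A call takes as long as a camera call.
- manip.masks_of(name, camera): "region" (384x512 bool, what is visible of it) and "uv" ([column, row] in pixels, amid what is visible of it).
- manip.spot_point(name, camera): "uv" ([column, row] in pixels: a listed point, or the origin of a listed thing).
The state is a dict: "time": time; "joint_pos": joint angles; "joint_vel": joint speeds; "tau": joint torques, N m; "eef_pos": TCP position; "tool_rot": TCP orientation; "contact_force": force on the tool from outside, world axes, zero at the start; "torque": the same for the moment, N m; "opening": finger opening in mm; "grip_force": force on a finger pad.
Only numpy, scipy, OpenCV 4.12 (cv2) and the standard library are available. Lean on these libraries where they do the work, as an engineer would, in place of code of your own. Each camera call takes 0.05 s, during which the arm holds its last target. There are 200 camera calls.

### The job

Put the billiard balls away for the night: fold the case's lid fully shut, then turn both brass turnbuttons on its front ledge square across the edge of the lid so that they bar it. Leave the mug, the cue chalk and the brush where they are.

Things in the scene. Friction and masses are not known exactly. Their poses are not given: they have to be found in the camera images.
- case: Wooden ball case, fixed, 178 (x) by 326 mm (y). Origin: centre of its underside, on the counter; z up. Hinge line of the lid: parallel to y at x = +89, z = 70 mm, the height of the rim the lid lies on. Along the -x edge a fixed ledge (x -89 to -53 mm, top z = 80 mm, level with the shut lid's top) carries the turnbuttons. Its x points to the robot's left (yaw 84 to 131 degrees).
- lid (a joint): Lid angle (rad): 0 = shut, flat on the rim; grows as it opens, stop at 1.95; starts 1.2 to 1.8. Flat board 140 mm (hinge to free edge) by 326 by 10 mm, 0.3 kg, no handle: push its outer face. It pivots about its underside's edge. Stiff hinge: it stays where left, never falls, must be pushed fully down (about 3 N at the free edge). A button turned across blocks it. Shut: below 0.03.
- lid_edge (a point): Middle of the lid's free edge, on its outer (when shut, upper) face: 140 mm from the hinge line. Axes as the lid's: x from the free edge to the hinge, y along the hinge, z out of the outer face.
- near_button (a joint): Angle of the turnbutton nearer the robot (rad) about the vertical, counter-clockwise from above positive. 0 = bar along the case's y, parallel to the lid's edge and clear of it; +1.57 or -1.57 (equally good) = square across, half of the bar reaching over the lid. Range -1.9 to 1.9, no stop at square; starts within 0.25 of 0. Stiff (0.05 N m): stays where left.
- far_button (a joint): The same for the turnbutton farther from the robot.
- near_button_grip (a point): Top centre of the nearer turnbutton, on its pivot, 107 mm above the counter, at case x = -71, y = +85 mm. Brass bar 68 long, 18 wide, 8 mm thick, underside 83 mm above the counter (3 mm over shut lid and ledge); on it a thumb rib 44 long, 12 wide, 16 mm high, along the bar. Site x is across the bar, y along it, z up.
- far_button_grip (a point): The same for the farther turnbutton, at case x = -71 mm, y = -85 mm.
- mug: White mug, rim 80 mm wide, 92 mm high, loose, standing on the ledge side of the case, 100 to 135 mm from it to the mug's centre. Origin: centre of its underside. Bystander.
- chalk: Cube of cue chalk, 24 mm, loose, on the counter on the ledge side of the case. Origin: centre of its underside. Bystander.
- brush: Brush for the table cloth, lying loose on the counter on the hinge side of the case. Bystander.

How it is judged (in metres and radians):
On the way:
1. the lid is folded shut (value of joint lid below 0.03 rad), for 0.2 s.
At the end, for the whole second after the job is handed in: The lid is shut (hinge angle under 0.03 rad) and both turnbuttons stand across its edge, within 0.25 rad of square, either way round (value of joint lid below 0.03 rad and (value of joint near_button between 1.32 and 1.82 rad or value of joint near_button between -1.82 and -1.32 rad) and (value of joint far_button between 1.32 and 1.82 rad or value of joint far_button between -1.82 and -1.32 rad)); the robot touches nothing.
It fails at once if the mug is moved more than 30 mm or tipped (distance of mug from where it was at the start of the episode above 0.03 m or angle between mug's own z axis and vertical above 0.4 rad).
It fails at once if the chalk is moved more than 30 mm (distance of chalk from where it was at the start of the episode above 0.03 m).
It fails at once if the brush is moved more than 30 mm (distance of brush from where it was at the start of the episode above 0.03 m).
It also fails if it takes over 64 s, if anything falls off the work surface, if the arm or the gripper's body presses on something with over 40 N, if the wrist force passes 120 N, or if a joint passes its speed limit or range.

## Working session

There is one attempt and no reset: what is moved stays moved. The work goes in short steps, Python scripts to look and compute and a shell command to move; the robot and the scene stay as the last step left them, time stands still between calls to the robot, and variables do not carry over. Pictures are saved under pics/ and viewed, at most 10 in all, crops included, and the job is handed in when it is done.

```bash
mkdir -p pics; ls; cat > h.py <<'E'
import numpy as np, cv2, json
from station import manip
from scipy.spatial.transform import Rotation as R
def cam(name):
    c=manip.camera_info(name); 
    if "extrinsics" in c: E=np.array(c["extrinsics"])
    else:
        s=manip.get_state(); T=np.eye(4); T[:3,:3]=R.from_euler('xyz',s["tool_rot"]).as_matrix(); T[:3,3]=s["eef_pos"]
        E=np.linalg.inv(T@np.array(c["mount"]))
    return np.array(c["K"]),c["k1"],E
def proj(P,c):
    K,k1,E=c; P=np.atleast_2d(P); q=P@E[:3,:3].T+E[:3,3]; s=np.c_[q[:,0],-q[:,1]]/-q[:,2:]
    s=s*(1+k1*(s**2).sum(1,keepdims=True)); return s*[K[0,0],K[1,1]]+K[:2,2]
def ray(uv,c):
    K,k1,E=c; d=(np.array(uv,float)-K[:2,2])/[K[0,0],K[1,1]]; s=d.copy()
    for _ in range(20): s=d/(1+k1*(s@s))
    Rm=E[:3,:3]; return -Rm.T@E[:3,3], Rm.T@np.array([s[0],-s[1],-1])
def atz(uv,c,z):
    o,d=ray(uv,c); return o+d*(z-o[2])/d[2]
E
python3 - <<'E'
from h import *
for n in ("scene","top"):
    im=manip.get_image(n); cv2.imwrite(f"pics/{n}0.png",im[:,:,::-1]); c=cam(n)
    for t,z in (("case",0),("near_button_grip",107),("far_button_grip",107),("lid_edge",150),("mug",0),("chalk",0),("brush",0)):
        for d in manip.spot_point(t,n)[:2]: print(n,t,round(d["p"],2),np.round(d["uv"],1),np.round(atz(d["uv"],c,z)))
print(manip.get_state())
E
```

```text
pics
scene case 0.97 [216.9 203.6] [554. -61.  -0.]
scene near_button_grip 0.8 [154.9 156.5] [ 473. -139.  107.]
scene far_button_grip 0.68 [196.7 222. ] [ 642. -130.  107.]
scene lid_edge 0.63 [264.7 101.9] [484.  89. 150.]
scene mug 0.79 [110.1 242.7] [ 536. -277.    0.]
scene chalk 0.72 [164.3 287.9] [ 671. -220.    0.]
scene brush 0.62 [305.6 181.8] [596. 127.   0.]
top case 0.96 [279.9 222.7] [553. -67.   0.]
top near_button_grip 0.73 [320.7 257. ] [ 474. -149.  107.]
top far_button_grip 0.52 [306.9 178. ] [ 647. -120.  107.]
top lid_edge 0.69 [221.  223.8] [542.  64. 150.]
top mug 0.75 [367.9 229.4] [ 538. -283.    0.]
top chalk 0.65 [338.  174.8] [ 672. -212.    0.]
top brush 0.7 [199.7 205.2] [594. 129.   0.]
{'time': 0.8, 'joint_pos': array([ 1.20709693,  0.32096322, -0.07013531,  1.45051553,  0.02256585,
        1.3708221 , -0.05688373]), 'joint_vel': array([-0.00234789,  0.00156318,  0.00099678,  0.00064859,  0.0005197 ,
       -0.00012478, -0.00050451]), 'tau': array([ 2.60572633e-04, -4.93327510e+01, -3.81003432e-01, -3.14561892e+01,
        1.31495149e-02,  1.40439661e-03, -9.67741727e-06]), 'eef_pos': array([ 239.77870725, -604.16105763,  231.36488949]), 'tool_rot': array([3.14151490e+00, 2.00038704e-06, 3.77861748e-01]), 'contact_force': array([ 0.88016157, -0.40148767,  0.22260858]), 'torque': array([ 0.02188276, -0.02045689,  0.03575115]), 'grip_force': 0.0, 'opening': 85.53474301518057}
```

View pics/scene0.png

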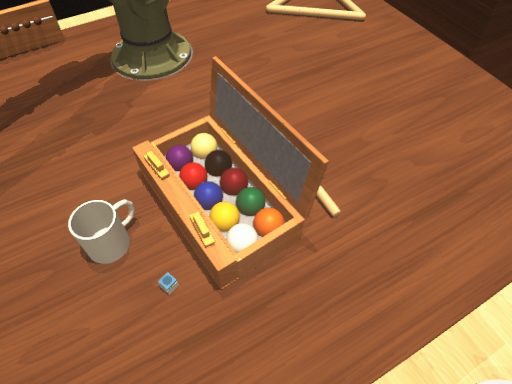

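View pics/top0.png

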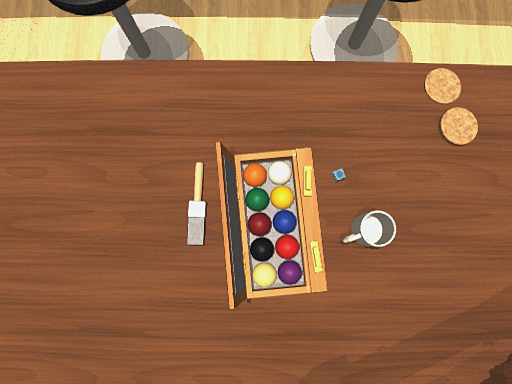

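```bash
python3 - <<'E'
from h import *
from scipy.optimize import least_squares
cs={n:cam(n) for n in("scene","top")}
obs=[]
for n in cs:
    for t in("case","near_button_grip","far_button_grip","lid_edge"):
        obs.append((n,t,manip.spot_point(t,n)[0]["uv"]))
L=dict(case=(0,0,0),near_button_grip=(-71,85,107),far_button_grip=(-71,-85,107))
def pt(t,v):
    x,y,yaw,a=v
    l=np.array(L[t]) if t in L else np.array([89-140*np.cos(a)+10*np.sin(a),0,70+140*np.sin(a)+10*np.cos(a)])
    return R.from_euler('z',yaw).apply(l)+[x,y,0]
f=lambda v:np.concatenate([proj(pt(t,v),cs[n])[0]-uv for n,t,uv in obs])
r=least_squares(f,[554,-64,1.7,1.5],loss='soft_l1'); print(r.x,np.round(r.fun,1))
for l in [(-71,85,107),(-71,-85,107)]: print(R.from_euler('z',r.x[2]).apply(l)+[r.x[0],r.x[1],0])
print(pt("lid",r.x))
E
```

```text
[552.41413025 -63.93704305   1.6689048    1.73462417] [-1.8 -0.1 -1.5  1.3  2.6 -0.   1.1 -0.5 -1.4  0.2 -2.8 -0.2  2.6  1.3
  1.1 -0.3]
[ 474.77740861 -142.92146843  107.        ]
[ 643.95991653 -126.26977133  107.        ]
[540.49351931  57.17727005 206.49446929]
```

The scene shows the lid leaning slightly past vertical on the robot's left, with both buttons along the ledge (scene (157,165) and (201,228)). The mug handle points at the case. My fit puts the case at (552,-64) with yaw 1.669 and the lid at 1.73.

I'll raise the tool, align it with the case and cross over to the hinge side.

```bash
python3 -m pendant '[{"dp":[0,0,-0.05],"rotation":[0,0,8],"grip":0},{"dp":[0,0,-0.05],"rotation":[0,0,8],"grip":0},{"dp":[0.023,-0.042,0],"rotation":[0,0,0],"grip":0},{"dp":[0.023,-0.042,0],"rotation":[0,0,0],"grip":0},{"dp":[0.023,-0.042,0],"rotation":[0,0,0],"grip":0},{"dp":[0.023,-0.042,0],"rotation":[0,0,0],"grip":0},{"dp":[0.023,-0.042,0],"rotation":[0,0,0],"grip":0},{"dp":[0.023,-0.042,0],"rotation":[0,0,0],"grip":0}]'
python3 -m pendant '[{"dp":[0.023,-0.042,0],"rotation":[0,0,0],"grip":0},{"dp":[0.023,-0.042,0],"rotation":[0,0,0],"grip":0},{"dp":[0.023,-0.042,0],"rotation":[0,0,0],"grip":0},{"dp":[0.023,-0.042,0],"rotation":[0,0,0],"grip":0},{"dp":[0.023,-0.042,0],"rotation":[0,0,0],"grip":0},{"dp":[0.023,-0.042,0],"rotation":[0,0,0],"grip":0},{"dp":[0.023,-0.042,0],"rotation":[0,0,0],"grip":0},{"dp":[0,0,0],"rotation":[0,0,0],"grip":0}]'
cat >> h.py <<'E'
C=np.array([552.4,-63.9,0]); CY=1.669
def tc(msg=""):
    s=manip.get_state(); p=R.from_euler('z',-CY).apply(s["eef_pos"]-C)
    print(msg,"t",round(s["time"],2),"case xyz",np.round(p,1),"rot",np.round(s["tool_rot"],3),"F",np.round(s["contact_force"],1),"open",round(s["opening"],1),"q",np.round(s["joint_pos"],2))
E
python3 -c "from h import *;tc()"
```

```text
time: 2.2
eef_pos: [352.8, -338.3, 331.6]
tool_rot: [3.141, -0.0, 0.099]
contact_force: [0.2, 0.7, 0.1]
opening: -0.4
grip_force: 0.0
time: 3.2
eef_pos: [484.3, -26.7, 331.6]
tool_rot: [-3.141, -0.001, 0.107]
contact_force: [-0.5, -0.6, 0.4]
opening: 0.1
grip_force: 0.0
 t 3.2 case xyz [ 43.7  64.1 331.6] rot [-3.141e+00 -1.000e-03  1.070e-01] F [-0.5 -0.6  0.4] open 0.1 q [ 0.65 -0.05 -0.62  1.66 -0.03  1.52 -1.43]
```

```bash
python3 -m pendant '[{"dp":[0.016,-0.030,0],"rotation":[0,0,0],"grip":0},{"dp":[0.016,-0.030,0],"rotation":[0,0,0],"grip":0},{"dp":[0.016,-0.030,0],"rotation":[0,0,0],"grip":0},{"dp":[0.016,-0.030,0],"rotation":[0,0,0],"grip":0},{"dp":[0,0,0.05],"rotation":[0,0,0],"grip":0},{"dp":[0,0,0.05],"rotation":[0,0,0],"grip":0},{"dp":[0,0,0.045],"rotation":[0,0,0],"grip":0},{"dp":[0,0,0],"rotation":[0,0,0],"grip":0}]'
python3 - <<'E'
from h import *
tc(); cv2.imwrite("pics/scene1.png",manip.get_image("scene")[:,:,::-1])
E
```

```text
time: 4.2
eef_pos: [533.0, 92.4, 183.1]
tool_rot: [3.141, 0.007, 0.097]
contact_force: [0.7, 0.1, 1.1]
opening: 0.3
grip_force: 0.0
 t 4.2 case xyz [157.5   4.  183.1] rot [3.141 0.007 0.097] F [0.7 0.1 1.1] open 0.3 q [ 0.46  0.19 -0.76  1.76  0.14  1.25 -1.8 ]
```

View pics/scene1.png

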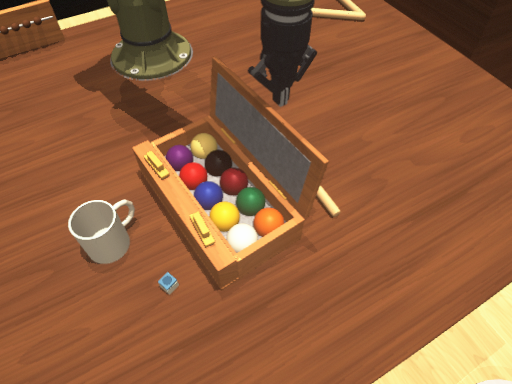

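The tip (283,102) is behind the lid near mid-length. I'll push along the lid's arc.

```bash
python3 -m pendant '[{"dp":[0,0.015,-0.002],"rotation":[0,0,0],"grip":0},{"dp":[0,0.015,-0.002],"rotation":[0,0,0],"grip":0},{"dp":[0,0.015,-0.002],"rotation":[0,0,0],"grip":0},{"dp":[0,0.014,0.001],"rotation":[0,0,0],"grip":0},{"dp":[0,0.014,0.001],"rotation":[0,0,0],"grip":0},{"dp":[0,0.014,0.002],"rotation":[0,0,0],"grip":0},{"dp":[0,0.018,0.008],"rotation":[0,0,0],"grip":0},{"dp":[0,0.018,0.010],"rotation":[0,0,0],"grip":0}]'; python3 -c "from h import *;tc()"
python3 -m pendant '[{"dp":[0,0.010,0.009],"rotation":[0,0,0],"grip":0},{"dp":[0,0.010,0.010],"rotation":[0,0,0],"grip":0},{"dp":[0,0.010,0.010],"rotation":[0,0,0],"grip":0},{"dp":[0,0.007,0.014],"rotation":[0,0,0],"grip":0},{"dp":[0,0.007,0.014],"rotation":[0,0,0],"grip":0},{"dp":[0,0.003,0.014],"rotation":[0,0,0],"grip":0},{"dp":[0,0.003,0.010],"rotation":[0,0,0],"grip":0},{"dp":[0,0,0],"rotation":[0,0,0],"grip":0}]'; python3 -c "from h import *;tc()"
```

```text
time: 5.25
eef_pos: [547.6, -30.0, 169.6]
tool_rot: [3.141, 0.0, 0.098]
contact_force: [1.8, 0.2, 0.2]
opening: 0.0
grip_force: 0.9
 t 5.25 case xyz [ 34.2   1.5 169.6] rot [3.141 0.    0.098] F [1.8 0.2 0.2] open 0.0 q [ 0.61  0.2  -0.68  1.77  0.13  1.22 -1.57]
time: 6.25
eef_pos: [551.6, -77.7, 88.1]
tool_rot: [-3.141, 0.002, 0.099]
contact_force: [0.3, -0.7, 0.5]
opening: 0.1
grip_force: 0.0
 t 6.25 case xyz [-13.7   2.2  88.1] rot [-3.141e+00  2.000e-03  9.900e-02] F [ 0.3 -0.7  0.5] open 0.1 q [ 0.64  0.3  -0.63  1.83  0.2   1.07 -1.54]
```

```bash
python3 -m pendant '[{"dp":[0,0,0.004],"rotation":[0,0,0],"grip":0},{"dp":[0,0,0.004],"rotation":[0,0,0],"grip":0},{"dp":[0,0,0],"rotation":[0,0,0],"grip":0}]'; python3 - <<'E'
from h import *
tc(); cv2.imwrite("pics/scene2.png",manip.get_image("scene")[:,:,::-1])
E
```

```text
time: 6.62
eef_pos: [552.4, -77.7, 81.2]
tool_rot: [-3.142, 0.0, 0.099]
contact_force: [-0.5, -0.4, 0.4]
opening: 0.2
grip_force: 0.0
 t 6.62 case xyz [-13.8   1.4  81.2] rot [-3.142  0.     0.099] F [-0.5 -0.4  0.4] open 0.2 q [ 0.64  0.31 -0.63  1.84  0.21  1.06 -1.54]
```

View pics/scene2.png

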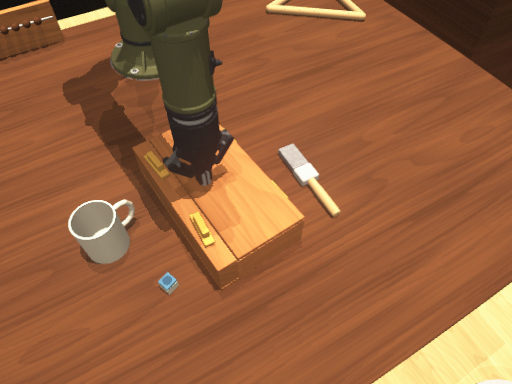

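The lid is nearly flat. I'll press until it bottoms out.

```bash
for i in 1; do python3 -m pendant '[{"dp":[0,0,0.002],"rotation":[0,0,0],"grip":0},{"dp":[0,0,0.002],"rotation":[0,0,0],"grip":0},{"dp":[0,0,0],"rotation":[0,0,0],"grip":0},{"dp":[0,0,0],"rotation":[0,0,0],"grip":0}]'; done
```

```text
time: 7.18
eef_pos: [552.7, -77.8, 80.0]
tool_rot: [3.14, 0.0, 0.099]
contact_force: [-6.1, 0.4, 16.8]
opening: -0.1
grip_force: 8.6
```

Bottomed at z=80.0 with 17 N, so the lid is shut. Next I'll lift over the near button with the gripper open and look with the wrist camera.

```bash
python3 -m pendant '[{"dp":[0,0,-0.05],"rotation":[0,0,0],"grip":0.05},{"dp":[0,0,-0.05],"rotation":[0,0,0],"grip":0.05},{"dp":[-0.028,0.019,0],"rotation":[0,0,0],"grip":0.05},{"dp":[-0.028,0.019,0],"rotation":[0,0,0],"grip":0.05},{"dp":[-0.028,0.019,0],"rotation":[0,0,0],"grip":0.05},{"dp":[0,0,0],"rotation":[0,0,0],"grip":0.05},{"dp":[0,0,0],"rotation":[0,0,0],"grip":0.05}]'; cat > look.py <<'E'
from h import *
import sys
w=sys.argv[1]; tc(); c=cam("wrist"); im=manip.get_image("wrist"); cv2.imwrite(f"pics/{sys.argv[2]}.png",im[:,:,::-1])
for t in ("near_button","far_button"):
    for d in manip.spot_point(t+"_grip","wrist")[:2]:
        P=atz(d["uv"],c,107); print(t,round(d["p"],2),np.round(d["uv"]),"case",np.round(R.from_euler('z',-CY).apply(P-C),1))
    for d in manip.masks_of(t,"wrist")[:1]:
        m=d["region"]; v,u=np.nonzero(m)
        if len(u)<30: continue
        Q=np.array([atz(p,c,95)[:2] for p in np.c_[u,v][::max(1,len(u)//400)]]).astype(np.float32)
        b=cv2.minAreaRect(Q); g=cv2.boxPoints(b); e=max((g[1]-g[0],g[2]-g[1]),key=np.linalg.norm)
        print(t,"mask",round(d["p"],2),len(u),"bar angle in case, from y:",round(np.degrees(np.arctan2(e[1],e[0])-CY-np.pi/2)%180,1),"size",np.round(b[1]), "centre case",np.round(R.from_euler('z',-CY).apply(np.r_[b[0],0]-C),1))
E
python3 look.py near w1
```

```text
time: 8.05
eef_pos: [475.1, -142.3, 177.5]
tool_rot: [3.142, -0.001, 0.099]
contact_force: [0.4, -1.1, -0.6]
opening: 49.8
grip_force: 0.0
 t 8.05 case xyz [-70.4  84.6 177.5] rot [ 3.142e+00 -1.000e-03  9.900e-02] F [ 0.4 -1.1 -0.6] open 49.8 q [ 0.82  0.06 -0.6   1.88  0.03  1.21 -1.26]
near_button 0.75 [252. 200.] case [-70.   82.2 107. ]
near_button 0.32 [389. 126.] case [-167.2   25.3  107. ]
near_button mask 0.78 1606 bar angle in case, from y: 4.3 size [65. 17.] centre case [-70.7  81.3   0. ]
far_button 0.53 [227.  84.] case [-52.8  -2.  107. ]
far_button mask 0.62 269 bar angle in case, from y: 90.1 size [ 6. 17.] centre case [-66.9 -52.    0. ]
```

View pics/w1.png

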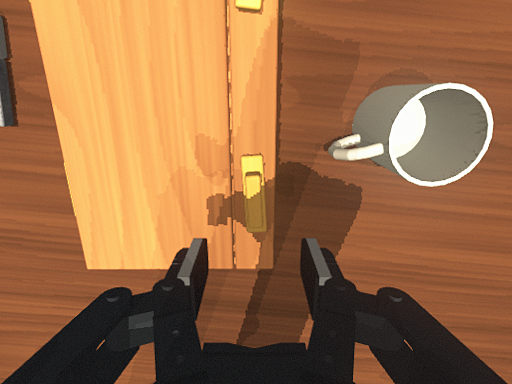

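The wrist view shows the near button's rib at about (254,195), turned about 4° counter-clockwise, with the mug handle well clear at (335,150). I'll align, descend and grip.

```bash
python3 -m pendant '[{"dp":[0.002,0,0],"rotation":[0,0,-4],"grip":0.04},{"dp":[0,0,0.04],"rotation":[0,0,0],"grip":0.04},{"dp":[0,0,0.02],"rotation":[0,0,0],"grip":0.04},{"dp":[0,0,0.013],"rotation":[0,0,0],"grip":0.04},{"dp":[0,0,0.010],"rotation":[0,0,0],"grip":0.04},{"dp":[0,0,0],"rotation":[0,0,0],"grip":0.04}]'
python3 -m pendant '[{"dp":[0,0,0],"rotation":[0,0,0],"grip":0},{"dp":[0,0,0],"rotation":[0,0,0],"grip":0},{"dp":[0,0,0],"rotation":[0,0,0],"grip":0},{"dp":[0,0,0],"rotation":[0,0,0],"grip":0}]' 20; python3 -c "from h import *;tc()"
```

```text
time: 9.05
eef_pos: [476.4, -142.5, 94.0]
tool_rot: [-3.141, 0.001, 0.169]
contact_force: [0.2, -0.2, -0.0]
opening: 40.0
grip_force: 0.0
time: 9.55
eef_pos: [477.0, -142.0, 95.2]
tool_rot: [-3.142, -0.001, 0.169]
contact_force: [-1.4, 2.4, 5.6]
opening: 11.2
grip_force: 25.4
 t 9.55 case xyz [-70.3  82.7  95.2] rot [-3.142e+00 -1.000e-03  1.690e-01] F [-1.4  2.4  5.6] open 11.2 q [ 0.8   0.16 -0.6   1.97  0.1   1.05 -1.25]
```

Gripped at 11.2 mm opening. Turning about 86° counter-clockwise.

```bash
python3 -m pendant '[{"dp":[0,0,-0.001],"rotation":[0,0,-9.5],"grip":0},{"dp":[0,0,0],"rotation":[0,0,-9.5],"grip":0},{"dp":[0,0,0],"rotation":[0,0,-9.5],"grip":0},{"dp":[0,0,0],"rotation":[0,0,-9.5],"grip":0}]'; python3 -m pendant '[{"dp":[0,0,0],"rotation":[0,0,-9.5],"grip":0},{"dp":[0,0,0],"rotation":[0,0,-9.5],"grip":0},{"dp":[0,0,0],"rotation":[0,0,-9.5],"grip":0},{"dp":[0,0,0],"rotation":[0,0,-9.5],"grip":0},{"dp":[0,0,0],"rotation":[0,0,-10],"grip":0},{"dp":[0,0,0],"rotation":[0,0,0],"grip":0}]'; python3 -c "from h import *;tc()"
```

```text
time: 10.05
eef_pos: [476.6, -141.4, 95.2]
tool_rot: [-3.141, -0.001, 0.838]
contact_force: [-1.1, 3.3, 0.0]
opening: 11.3
grip_force: 24.8
time: 10.8
eef_pos: [475.8, -141.0, 95.2]
tool_rot: [-3.14, -0.002, 1.672]
contact_force: [-3.6, 4.1, 3.3]
opening: 11.3
grip_force: 25.1
 t 10.8 case xyz [-69.3  83.8  95.2] rot [-3.140e+00 -2.000e-03  1.672e+00] F [-3.6  4.1  3.3] open 11.3 q [ 0.94  0.18 -0.75  1.96  0.14  1.06  0.23]
```

The bar is square (tool yaw 1.672, matching the case yaw). Release, lift, move to the far button and turn back.

```bash
python3 -m pendant '[{"dp":[0,0,0],"rotation":[0,0,0],"grip":0.04},{"dp":[0,0,0],"rotation":[0,0,0],"grip":0.04},{"dp":[0,0,-0.04],"rotation":[0,0,0],"grip":0.04},{"dp":[0,0,-0.045],"rotation":[0,0,0],"grip":0.04},{"dp":[0,0.042,0],"rotation":[0,0,0],"grip":0.04},{"dp":[0,0.042,0],"rotation":[0,0,0],"grip":0.04},{"dp":[0,0.042,0],"rotation":[0,0,0],"grip":0.04},{"dp":[0,0.042,0],"rotation":[0,0,0],"grip":0.04}]'; python3 -m pendant '[{"dp":[0,0,0],"rotation":[0,0,10],"grip":0.04},{"dp":[0,0,0],"rotation":[0,0,10],"grip":0.04},{"dp":[0,0,0],"rotation":[0,0,10],"grip":0.04},{"dp":[0,0,0],"rotation":[0,0,10],"grip":0.04},{"dp":[0,0,0],"rotation":[0,0,10],"grip":0.04},{"dp":[0,0,0],"rotation":[0,0,10],"grip":0.04},{"dp":[0,0,0],"rotation":[0,0,10],"grip":0.04},{"dp":[0,0,0],"rotation":[0,0,10],"grip":0.04}]'; python3 -m pendant '[{"dp":[0,0,0],"rotation":[0,0,10],"grip":0.04},{"dp":[0,0,0],"rotation":[0,0,0],"grip":0.04}]'; python3 look.py far w2
```

```text
time: 11.8
eef_pos: [645.2, -127.2, 180.1]
tool_rot: [3.141, 0.001, 1.668]
contact_force: [0.7, -1.1, 0.8]
opening: 39.5
grip_force: 0.0
time: 12.8
eef_pos: [643.8, -126.9, 180.1]
tool_rot: [3.141, 0.0, 0.267]
contact_force: [0.5, -0.1, -0.5]
opening: 39.9
grip_force: 0.0
time: 13.05
eef_pos: [643.7, -126.7, 180.2]
tool_rot: [3.141, -0.0, 0.1]
contact_force: [-0.6, -0.1, -0.6]
opening: 40.0
grip_force: 0.0
 t 13.05 case xyz [-71.4 -84.8 180.2] rot [ 3.141 -0.     0.1  ] F [-0.6 -0.1 -0.6] open 40.0 q [ 0.53  0.4  -0.49  1.49  0.19  1.3  -1.45]
near_button 0.61 [249. 197.] case [-68.2 -88.9 107. ]
near_button mask 0.7 401 bar angle in case, from y: 91.2 size [11. 64.] centre case [-71.2  68.9   0. ]
far_button 0.77 [248. 201.] case [-67.3 -85.7 107. ]
far_button mask 0.59 1584 bar angle in case, from y: 173.7 size [17. 67.] centre case [-70.2 -88.8   0. ]
```

View pics/w2.png

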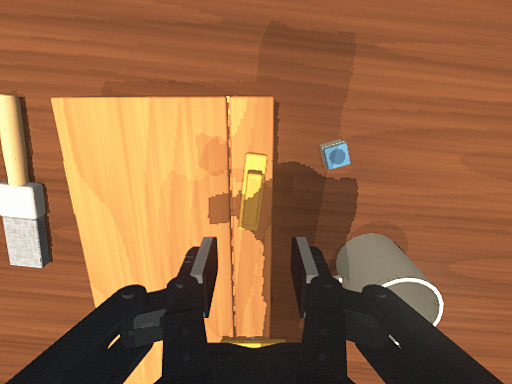

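The far button is at about (253,195), turned about -6°. The near one shows square across (91°) at the bottom. I'll align and grip.

```bash
python3 -m pendant '[{"dp":[0.002,-0.001,0],"rotation":[0,0,6],"grip":0.04},{"dp":[0,0,0.04],"rotation":[0,0,0],"grip":0.04},{"dp":[0,0,0.02],"rotation":[0,0,0],"grip":0.04},{"dp":[0,0,0.014],"rotation":[0,0,0],"grip":0.04},{"dp":[0,0,0.010],"rotation":[0,0,0],"grip":0.04},{"dp":[0,0,0],"rotation":[0,0,0],"grip":0.04}]'
python3 -m pendant '[{"dp":[0,0,0],"rotation":[0,0,0],"grip":0},{"dp":[0,0,0],"rotation":[0,0,0],"grip":0},{"dp":[0,0,0],"rotation":[0,0,0],"grip":0},{"dp":[0,0,0],"rotation":[0,0,0],"grip":0}]' 20; python3 -c "from h import *;tc()"
```

```text
time: 14.05
eef_pos: [645.4, -125.0, 95.9]
tool_rot: [-3.142, 0.001, -0.006]
contact_force: [0.8, 0.2, -0.5]
opening: 40.2
grip_force: 0.0
time: 14.55
eef_pos: [646.2, -124.7, 97.4]
tool_rot: [3.141, -0.002, -0.006]
contact_force: [-1.0, 1.2, 4.5]
opening: 11.5
grip_force: 25.3
 t 14.55 case xyz [-69.7 -87.4  97.4] rot [ 3.141e+00 -2.000e-03 -6.000e-03] F [-1.   1.2  4.5] open 11.5 q [ 0.5   0.47 -0.46  1.57  0.22  1.15 -1.58]
```

Gripped at 11.5 mm. Turning 96° counter-clockwise.

```bash
python3 -m pendant '[{"dp":[0,0,-0.001],"rotation":[0,0,-9.6],"grip":0},{"dp":[0,0,0],"rotation":[0,0,-9.6],"grip":0},{"dp":[0,0,0],"rotation":[0,0,-9.6],"grip":0},{"dp":[0,0,0],"rotation":[0,0,-9.6],"grip":0}]'; python3 -m pendant '[{"dp":[0,0,0],"rotation":[0,0,-9.6],"grip":0},{"dp":[0,0,0],"rotation":[0,0,-9.6],"grip":0},{"dp":[0,0,0],"rotation":[0,0,-9.6],"grip":0},{"dp":[0,0,0],"rotation":[0,0,-9.6],"grip":0},{"dp":[0,0,0],"rotation":[0,0,-9.6],"grip":0},{"dp":[0,0,0],"rotation":[0,0,-9.6],"grip":0},{"dp":[0,0,0],"rotation":[0,0,0],"grip":0}]'; python3 -c "from h import *;tc()"
```

```text
time: 15.05
eef_pos: [646.0, -123.9, 97.5]
tool_rot: [-3.141, -0.001, 0.67]
contact_force: [0.6, 2.1, 1.1]
opening: 11.3
grip_force: 24.9
time: 15.92
eef_pos: [644.9, -123.4, 97.4]
tool_rot: [-3.14, -0.002, 1.669]
contact_force: [-4.1, 3.5, 4.4]
opening: 11.2
grip_force: 25.3
 t 15.93 case xyz [-68.3 -86.2  97.4] rot [-3.140e+00 -2.000e-03  1.669e+00] F [-4.1  3.5  4.4] open 11.2 q [ 0.72  0.54 -0.77  1.56  0.39  1.2  -0.02]
```

```bash
python3 -m pendant '[{"dp":[0,0,0],"rotation":[0,0,0],"grip":0.04},{"dp":[0,0,0],"rotation":[0,0,0],"grip":0.04},{"dp":[0,0,-0.04],"rotation":[0,0,0],"grip":0.04},{"dp":[0,0,-0.05],"rotation":[0,0,0],"grip":0.04},{"dp":[0.05,0,-0.04],"rotation":[0,0,0],"grip":0.04},{"dp":[0.06,0,0],"rotation":[0,0,0],"grip":0.04},{"dp":[0.06,0,0],"rotation":[0,0,0],"grip":0.04},{"dp":[0,0,0],"rotation":[0,0,0],"grip":0.04}]'
python3 - <<'E'
from h import *
tc(); 
def mark(n): 
    im=manip.get_image(n)[:,:,::-1]; return im
a=mark("scene")[110:300,60:330]; b=mark("top")[130:310,180:420]
cv2.imwrite("pics/end.png",np.hstack([cv2.resize(a,(400,300)),cv2.resize(b,(400,300))]))
for n in("scene","top"):
    c=cam(n)
    for t in("near_button","far_button"):
        for d in manip.masks_of(t,n)[:1]:
            v,u=np.nonzero(d["region"]); Q=np.array([atz(p,c,95)[:2] for p in np.c_[u,v]]).astype(np.float32)
            b=cv2.minAreaRect(Q); g=cv2.boxPoints(b); e=max((g[1]-g[0],g[2]-g[1]),key=np.linalg.norm)
            print(n,t,round(d["p"],2),len(u),round(np.degrees(np.arctan2(e[1],e[0])-CY-np.pi/2)%180,1),np.round(b[1]),np.round(R.from_euler('z',-CY).apply(np.r_[b[0],0]-C)))
    for t in("mug","chalk","brush"):
        for d in manip.spot_point(t,n)[:1]: print(n,t,np.round(atz(d["uv"],c,0)))
E
```

```text
time: 16.92
eef_pos: [627.8, 50.6, 227.2]
tool_rot: [3.14, -0.002, 1.679]
contact_force: [1.4, -0.1, 0.9]
opening: 40.2
grip_force: 0.0
 t 16.93 case xyz [106.5 -86.3 227.2] rot [ 3.140e+00 -2.000e-03  1.679e+00] F [ 1.4 -0.1  0.9] open 40.2 q [ 0.55  0.4  -0.87  1.49  0.31  1.39 -0.23]
scene near_button 0.98 448 90.7 [34. 68.] [-72.  84.   0.]
scene far_button 0.76 490 89.8 [29. 65.] [-71. -87.   0.]
scene mug [ 546. -277.    0.]
scene chalk [ 672. -215.    0.]
scene brush [598. 135.   0.]
top near_button 0.69 228 90.3 [18. 67.] [-69.  83.   0.]
top far_button 0.55 231 90.6 [18. 67.] [-67. -84.   0.]
top mug [ 546. -284.    0.]
top chalk [ 668. -211.    0.]
```

View pics/end.png

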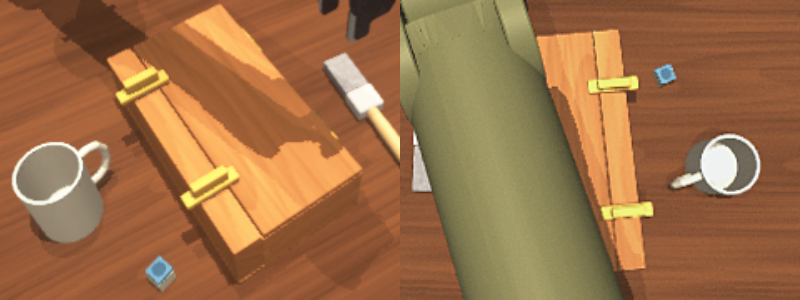

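Both views show the two buttons square across the shut lid, at about 90.5° from the masks. The mug, chalk and brush are unmoved and the arm is clear, so I'm handing in.

```bash
python3 -c "from station import manip; print(manip.hand_in())"
```

```text
the job is handed in; nothing more can be done
None
```

The lid is folded shut and both turnbuttons stand square across its edge (about 90° in the last pictures); the mug, chalk and brush show no significant movement, and the job was handed in at about 17 s with no verdict returned.

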